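Latch the lifting hook onto the battery module's pin

ROBOT

A 7-joint arm with a two-finger parallel gripper is mounted at the origin on the work surface. World frame = base frame: x ahead of the robot, y to its left, z up, the work surface at z = 0. Lengths are in m, angles in rad, forces in N, time in s.
With the tool pointing down it reaches from about 0.4 to 0.85 m from the base axis. Payload 10.4 kg.
Tool frame: the origin (TCP) lies midway between the tips of the shut fingers; the grasp point (between the pads) lies 19 mm behind it; z points along the fingers, y is the line along which they close (so a half turn about z gives the same grasp; the last joint's range is limited). The gripper opens to 87 mm and grips with 3 to 60 N. Pads are 19 mm wide; open, the fingers measure 117 mm over their backs; the gripper's body (75 mm by 190 mm) begins 51 mm behind the grasp point.
Start: joints at [1.254, 0.332, -0.065, 1.46, 0.022, 1.35, -0.088], TCP at [0.181, -0.598, 0.223] pointing down, gripper open.
Joint ranges: [-2.6, 2.6], [-0.5, 2.12], [-1.47, 1.34], [0.16, 2.42], [-1.27, 4.41], [0.06, 2.06], [-2.6, 2.6]. Speed limits (rad/s): [2.22, 2.22, 2.79, 2.79, 3.14, 3.14, 3.14].

INTERFACE

Orientations are given as a 3x3 rotation matrix whose columns are the frame's x, y, z axes.
In Python, from station import robot gives the robot as it stands.
- The arm moves only by the tool step_arm, never from a script. Its argument "deltas" is text: rows parted by semicolons, each of 5 numbers parted by spaces: the closure, from -1 (fully open) to 1 (shut), then the shift along the tool's x, y, z normalised to -1 to 1, where 1 is 0.4 m, then the turn about the tool's z normalised to -1 to 1, where 1 is 45 degrees. A call has 1 to 12 rows; each row is the pose to reach, as a shift and turn from the pose commanded when the call began, along the tool's axes at that moment; what a row does not reach only later rows make up. A row lasts 1/10 s, in which the tool goes at most 50 mm and 8.59 degrees, less where a joint would pass 70% of its speed; a pose out of reach is approached as far as the arm can. A call with a number of a shift or a turn outside -1 to 1 is refused whole. A call with a gripper value outside its range is refused whole. The fingers move at their own pace and stop on an object; the grip force is fixed at half the most. Time passes only in rows, so rows that repeat a pose let the fingers close. It gives the time, the measured TCP pose, the force, the opening and the grip force at its end, in the units of the state.
- robot.get_obs(): the state, without advancing time (a new reading comes with each control period).
- robot.grab_frame(name): name is "scene" or "top" or "wrist"; returns a dict with "frame" (480x640x3 uint8, red, green, blue), "depth" (480x640 float32, m along the optical axis (not along the pixel's ray), 0 where there is no reading), "fx", "fy", "cx", "cy" (pixels), "extrinsics" (4x4, takes a point from camera to world coordinates). Camera axes: x right, y up, looking along -z (the intrinsics and any distortion apply to the point x, -y, -z); pixel columns grow to the right and rows downward; lengths in m; the calibration is good to about 2 mm. A picture is of the moment at which its call begins.
- robot.sign_off(): hands the job in; it is judged then, once.
The state is a dict: "time_s": time; "joint_pos": joint angles; "dq": joint speeds; "joint_efforts": joint torques, N m; "tool_pos": TCP position; "eef_rot": TCP orientation; "contact_force": force on the tool from outside, world axes, zero at the start; "torque": the same for the moment, N m; "width": opening from 0.0 (shut) to 1.0 (fully open); "gripper_force": force on a finger pad.
Only numpy, scipy, OpenCV 4.12 (cv2) and the standard library are available. Lean on these libraries where they do the work, as an engineer would, in place of code of your own. Each camera call takes 0.05 s, during which the arm holds its last target. There are 200 camera calls.

TASK

Take the lifting hook out of its stand, set it on the ledge of the battery module's clevis and slide it between the lugs, pushing its mouth onto the pin until the sprung latch flips shut behind it. Then draw the hook straight up so that the pin sits in its bowl, give it a short firm upward pull of about 10 N to prove it holds, lower it upright onto the ledge and let go. Push gently, some 8 N is ample (all forces of the hook on pin, lugs and ledge together must stay under 40 N), and leave the tape roll, the meter and the standing cell alone.

Things in the scene. Friction and masses are not known exactly. Their poses are not given: they have to be found in the camera images.
- hook: Loose aluminium lifting hook, 0.25 to 0.48 kg, upright, 20 mm thick (y), 96 mm tall. Origin: underside of its flat foot, straight below where the pin's axis lies when fully home. z up, +x is the way the mouth faces. Lower part spans x -28 to +36 mm (tip).
- hook_grip (a point): Point on the hook's shank, 68 mm above its foot, over its origin; axes as the hook's. Plain shank 28 mm (x) by 20 mm (y), from 46 to 96 mm above the foot. Pushed along by the shank, the hook tips forward a little onto ledge and pin: the contact forces there then add up to about 4 times the push. Pressed down as well it drags and wedges; rest it on the ledge lightly.
- hook_throat (a point): Point in the throat, 24.5 mm above the foot, over the hook's origin: where the pin's axis lies when home with the hook standing on the ledge. Above the foot: bowl floor 14 mm (x -6 to 8), lip 17 mm (x 8 to 28, bevelled down at the tip), roof 34 mm (bevelled up at the nose). Back wall of the throat at x = -6.
- latch (a joint): Sprung latch, a dark steel tongue 8 mm wide, 18.5 mm long, hung from a pivot at x = 24, z = 37.5 mm of the hook; rad. 0 = shut, hanging across the mouth (rest); grows to 1.5 as it swings in and up. It gives inwards only: the entering pin lifts it (under 12 N of push), and it snaps back to 0 behind the pin when the pin is about 3.5 mm short of home.
- module: Battery module fixed to the bench, steel clevis on its end facing the robot. Origin: on the bench under the clevis middle; z up; +x from clevis to cells: the hook goes on this way, mouth ahead, its x along the module's. Cell block: x 85 to 245, y to 75 mm either side, 78 mm tall.
- ledge (a point): Middle of the clevis on top of its flat ledge, 20 mm above the bench; axes as the module's. Ledge: x -100 to 75, 60 mm wide. On it two lugs 26 mm apart inside, x -30 to 30, 36 mm high; before them flared guides, 30 mm high, reaching to x = -60, about 52 mm apart there.
- pin_mid (a point): Middle of the pin's slot, 24.5 mm above the ledge. The level steel pin, 12 mm thick, runs along y between the lugs; it is clamped anywhere from 12 mm before to 12 mm beyond this point in x, which is NOT measured. A hook standing on the ledge takes it with 1.5 mm free below and 3.5 mm above the pin; with the pin home, raised 4.5 mm, its bowl floor bears on the pin.
- stand: Fixed black plastic stand, 100 x 70 mm, floor 8 mm up, two walls 26 mm apart and 30 mm tall; the hook starts standing between them, within 4 mm of the middle, facing the same way. Origin under its centre on the bench.
- tape: Yellow roll of tape lying flat, 92 mm across, 48 mm tall, origin under its centre. Leave alone.
- meter: Black hand meter lying flat, 135 x 70 x 30 mm, origin under its centre. Leave alone.
- cell: Standing loose battery cell, 33 mm thick, 140 mm tall, origin under its centre. Leave alone.

How it is judged:
On the way, in this order (a step that is already met when the one before it is completed fails the run):
1. the pin pushes the latch open: latch past 0.5 rad with the hook upright on or just above the ledge between the lugs (value of joint latch above 0.5 rad and contact force between hook and module above 0.5 N and x of hook in the frame of module above -0.042 m and y of hook in the frame of module between -0.006 and 0.006 m).
2. the latch has flipped shut (under 0.15 rad) behind the pin (value of joint latch below 0.15 rad and x of hook in the frame of module between -0.018 and 0.015 m), for 0.1 s.
3. proof pull: latch shut, hook drawn up more than 2.5 mm off the ledge with more than 5 N on the pin, for 0.2 s (value of joint latch below 0.15 rad and z of hook in the frame of module between 0.0225 and 0.028 m and x of hook in the frame of module above -0.018 m and contact force between hook and module above 5 N), for 0.2 s.
At the end, for the whole second after the job is handed in: The hook stands released and at rest on the ledge between the lugs, upright within 0.12 rad, its foot within 2 mm of the ledge's height, the pin in its throat and the latch shut behind it (under 0.15 rad) (all of step 2 and y of hook in the frame of module between -0.006 and 0.006 m and z of hook in the frame of module between 0.016 and 0.022 m and angle between hook's own z axis and vertical below 0.12 rad and linear speed of hook below 0.02 m/s); the robot touches nothing.
It fails at once if all contact forces of the hook on the module (pin, lugs, ledge) add up to more than 40 N (contact force between hook and module above 40 N).
It fails at once if the tape roll, the meter or the standing cell moved by more than 15 mm (distance of any of tape, meter, cell from where it was at the start of the episode above 0.015 m).
It also fails if it takes over 70 s, if anything falls off the work surface, if the arm or the gripper's body presses on something with over 40 N, if the wrist force passes 120 N, or if a joint passes its speed limit or range.

## Working session

There is one attempt and no reset: what is moved stays moved. The work goes in short steps, Python scripts to look and compute and a tool call to move; the robot and the scene stay as the last step left them, time stands still between calls to the robot, and variables do not carry over. Pictures are saved under pics/ and viewed, at most 10 in all, crops included, and the job is handed in when it is done.

Besides the shell and the picture viewer there is one more tool, called after "Emit:" as name(argument=value, ...), one argument or row to a line, values as JSON. step_arm: Moves the arm, as the interface text tells. Its arguments: {"type":"object","properties":{"deltas":{"type":"string"}},"required":["deltas"]}

```bash
mkdir -p pics; python3 - <<'E'
from station import robot
import cv2,numpy as np,pickle
o=robot.get_obs();print({k:np.round(v,3).tolist() for k,v in o.items()})
for n in("scene","top"):
    f=robot.grab_frame(n);pickle.dump(f,open(f'pics/{n}0.pkl','wb'));cv2.imwrite(f'pics/{n}0.png',f['frame'][...,::-1])
    print(n,f['fx'],f['fy'],f['cx'],f['cy'],np.round(f['extrinsics'],3).tolist(),[k for k in f])
E
```

```text
{'time_s': 0.0, 'joint_pos': [1.254, 0.333, -0.065, 1.461, 0.022, 1.35, -0.089], 'dq': [-0.001, 0.001, 0.0, 0.001, 0.001, -0.002, 0.001], 'joint_efforts': [-0.0, -62.325, 0.024, -38.99, -0.061, 0.04, 0.0], 'tool_pos': [0.181, -0.598, 0.222], 'eef_rot': [[0.957, 0.29, -0.0], [0.29, -0.957, 0.001], [-0.0, -0.001, -1.0]], 'contact_force': [-0.258, 0.045, 0.882], 'torque': [-0.063, 0.012, 0.033], 'gripper_force': 0.0, 'width': 1.004}
scene 500.72341608534924 500.72341608534924 324.03235625886424 242.65621982099813 [[-0.209, -0.722, 0.66, 1.132], [0.978, -0.168, 0.126, 0.101], [0.02, 0.672, 0.741, 0.792], [0.0, 0.0, 0.0, 1.0]] ['frame', 'depth', 'fx', 'fy', 'cx', 'cy', 'extrinsics']
top 558.7033788511167 558.7033788511167 325.24670805180926 238.505220067263 [[0.003, 0.984, -0.176, 0.279], [-1.0, 0.006, 0.015, 0.013], [0.016, 0.175, 0.984, 1.282], [0.0, 0.0, 0.0, 1.0]] ['frame', 'depth', 'fx', 'fy', 'cx', 'cy', 'extrinsics']
```

View pics/top0.png

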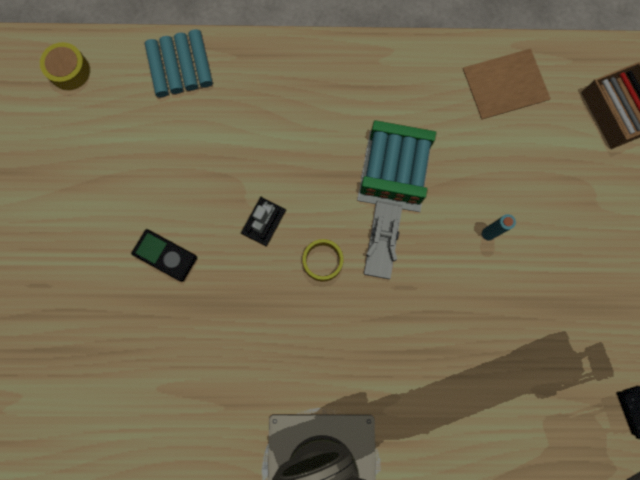

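View pics/scene0.png

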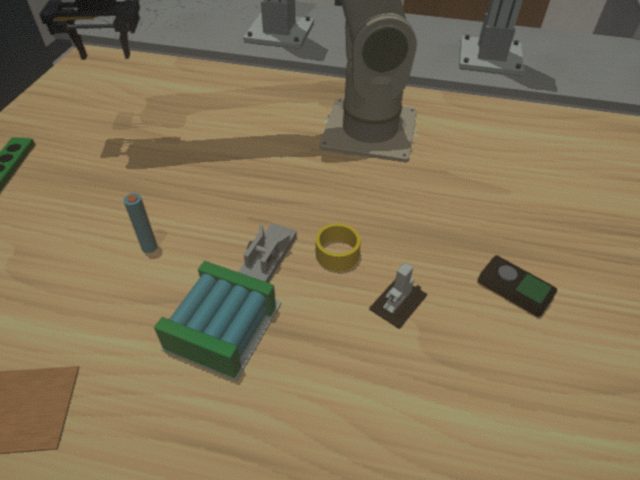

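The top view shows the clevis at about (383,240) with the cells beyond it. The stand and hook are at (264,218), the tape at (323,260), the meter at (164,255) and the cell at (500,225). Next I get metric estimates from masks and depth.

```bash
cat > h.py <<'E'
import numpy as np,cv2,pickle
def world(f,u,v,d):
    p=np.stack([(u-f['cx'])/f['fx']*d,-(v-f['cy'])/f['fy']*d,-d,np.ones_like(d)],-1)
    return (p@f['extrinsics'].T)[...,:3]
def cloud(f):
    v,u=np.mgrid[:480,:640].astype(float)
    return world(f,u,v,f['depth'].astype(float))
def onplane(f,u,v,z):
    a=world(f,np.array(float(u)),np.array(float(v)),np.array(1.0));o=f['extrinsics'][:3,3]
    return o+(a-o)*(z-o[2])/(a[2]-o[2])
def rect(P):
    c,s,a=cv2.minAreaRect(np.float32(P[:,:2]*1000)); return np.round(c,1),np.round(s,1),round(a,1)
E
python3 - <<'E'
from h import *
f=pickle.load(open('pics/top0.pkl','rb'));C=cloud(f);im=f['frame'].astype(int)
def box(u0,u1,v0,v1): 
    m=np.zeros((480,640),bool);m[v0:v1,u0:u1]=1;return m
z=C[...,2];dk=im.max(2)
sb=box(235,295,190,250)
print('table z',np.median(z[300:340,100:200]))
m=sb&(dk<70)&(z>-.01)&(z<.03);print('stand',rect(C[m]),m.sum())
m=sb&(z>.085);P=C[m];print('hooktop',m.sum(),P.mean(0),rect(P) if m.sum()>3 else'')
m=sb&(z>.028)&(im.min(2)>110);print('hookall',m.sum(),rect(C[m]),C[m].mean(0))
mb=box(355,412,200,285);sat=im.max(2)-im.min(2)
m=mb&(z>.012)&(z<.028)&(sat<35);print('ledge',m.sum(),rect(C[m]))
g=box(355,445,115,215)&(im[...,1]>im[...,0]+15)&(z>.06)&(z<.1);print('block',g.sum(),rect(C[g]))
m=mb&(z>.04)&(sat<40);print('lugs',m.sum(),rect(C[m]),C[m].mean(0))
for n,b in dict(tape=box(295,350,235,285),cell=box(475,520,205,245)).items():
    m=b&(z>.03);print(n,rect(C[m]),z[m].max())
for n,b in dict(a=(345,285,195,440),):pass
E
python3 - <<'E'
import cv2
a=cv2.imread('pics/top0.png')
cv2.imwrite('pics/crop.png',cv2.resize(a[185:290,230:420],None,fx=4.2,fy=4.2,interpolation=cv2.INTER_CUBIC))
E
```

```text
table z 0.0006715877018885763
stand (array([547.5, 138.6]), array([70.1, 99.1]), 63.4) 712
hooktop 157 [0.5165412  0.1230104  0.23028923] (array([422.1,  73. ]), array([308.4,  30.7]), 27.1)
hookall 135 (array([547.6, 136.4]), array([18.9, 55.7]), 61.5) [0.5475461  0.1370885  0.08491859]
ledge 1503 (array([ 509.6, -148.7]), array([ 79., 188.]), 78.2)
block 3996 (array([ 679.1, -171.2]), array([144.6, 161.4]), 79.6)
lugs 511 (array([402.4, -93.7]), array([ 78.2, 316.1]), 62.9) [ 0.4979334  -0.13515229  0.09169973]
tape (array([393.3, -12. ]), array([214.6,  91.1]), 10.6) 1.2817690681611433
cell (array([ 412.5, -191.4]), array([ 32.9, 486.7]), 29.2) 1.2817690681611433Traceback (most recent call last):
  File "<stdin>", line 17, in <module>
ValueError: not enough values to unpack (expected 2, got 1)
```

View pics/crop.png

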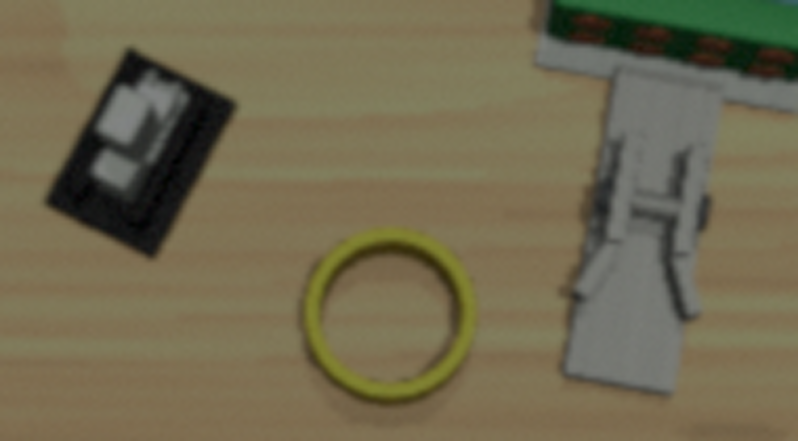

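The crop confirms the hook faces the same way as the stand (up-right). The clevis is at about (655,205) in the crop, and the pin is visible between the lugs. I redo the mask measurements with invalid depth removed.

```bash
python3 - <<'E'
from h import *
f=pickle.load(open('pics/top0.pkl','rb'));C=cloud(f);im=f['frame'].astype(int)
C[f['depth']<=0.1]=np.nan
def box(u0,u1,v0,v1): 
    m=np.zeros((480,640),bool);m[v0:v1,u0:u1]=1;return m
z=C[...,2];sat=im.max(2)-im.min(2)
sb=box(235,295,190,250)
m=sb&(z>.098)&(z<.12);P=C[m];print('hooktop',m.sum(),P.mean(0),rect(P))
m=sb&(z>.028)&(im.min(2)>90);print('hook',m.sum(),rect(C[m]))
mb=box(355,412,203,285)
m=mb&(z>.012)&(z<.03)&(sat<30);P=C[m];print('ledge',m.sum(),rect(P))
yaw=np.deg2rad(-10);R=np.array([[np.cos(yaw),-np.sin(yaw)],[np.sin(yaw),np.cos(yaw)]])
L=P[:,:2]@R; print('ledge aligned pct',np.percentile(L,[1,50,99],axis=0)*1000)
# edge fits: for slices along x, mid & edges in y
for lo in np.arange(L[:,0].min(),L[:,0].max()-.01,.02):
    s=L[(L[:,0]>lo)&(L[:,0]<lo+.02),1];print(round(lo*1000),len(s),np.round(np.percentile(s,[2,98])*1000,1))
g=box(355,445,115,215)&(im[...,1]>im[...,0]+15)&(z>.065)&(z<.095);P=C[g];print('block',g.sum(),rect(P),z[g].mean()); L=P[:,:2]@R;print(np.percentile(L,[.5,50,99.5],axis=0)*1000)
m=mb&(z>.048)&(z<.07);print('lugs',m.sum(),rect(C[m]),np.nanmean(C[m],0))
m=mb&(z>.035)&(z<.07)
for n,b in dict(tape=box(295,350,235,285),cell=box(475,520,205,245)).items():
    m=b&(z>.03)&(z<.16);print(n,rect(C[m]),z[m].max())
E
```

```text
hooktop 120 [0.54609102 0.13689229 0.10431705] (array([546.2, 136.6]), array([20.3, 27.2]), 62.6)
hook 195 (array([549.7, 138.6]), array([25.7, 58.6]), 63.8)
ledge 1464 (array([ 507.9, -148.4]), array([ 78.7, 184.7]), 78.1)
ledge aligned pct [[434.68112546 -80.19646428]
 [505.62576574 -50.47246252]
 [607.18052375 -20.48845396]]
434 234 [-78.8 -21.4]
454 233 [-78.5 -20.7]
474 177 [-74.  -25.3]
494 145 [-79.4 -20.5]
514 89 [-79.8 -20.5]
534 79 [-79.5 -20.7]
554 139 [-79.4 -21. ]
574 221 [-79.7 -21.6]
594 144 [-80.3 -22.8]
block 3779 (array([ 679.1, -171.2]), array([144.6, 161.4]), 79.6) 0.07433368154407802
[[ 618.8802642  -120.55524491]
 [ 697.8194671   -49.14235559]
 [ 777.64468526   19.9021464 ]]
lugs 429 (array([ 502.9, -139.8]), array([66. , 89.4]), 79.0) [ 0.50684736 -0.1407115   0.05435149]
tape (array([453.4,  -1.1]), array([91.2, 89.4]), 0.3) 0.05635767844912554
cell (array([ 521.9, -387. ]), array([32.4, 33. ]), 73.5) 0.14570763473129955
```

Emit:
step_arm(
  deltas="-1 0.824 -0.659 -0.07 -1;-1 0.824 -0.659 -0.07 -1;-1 0.824 -0.659 -0.07 -1;-1 0.824 -0.659 -0.07 -1;-1 0.824 -0.659 -0.07 -1;-1 0.824 -0.659 -0.07 -1;-1 0.824 -0.659 -0.07 -1;-1 0.824 -0.659 -0.07 -1;-1 0.824 -0.659 -0.07 -1;-1 0.824 -0.659 -0.07 -1;-1 0.824 -0.659 -0.07 -1;-1 0.824 -0.659 -0.07 -1",
)

```text
time_s: 1.3
tool_pos: [0.4193, -0.2516, 0.2502]
eef_rot: [[0.474, 0.881, -0.001], [0.881, -0.474, 0.0], [-0.0, -0.001, -1.0]]
contact_force: [0.0, 0.2, 0.3]
width: 1.004
gripper_force: 0.0
```

Emit:
step_arm(
  deltas="-1 0.536 -0.229 0 -1;-1 0.536 -0.229 0 -1;-1 0.536 -0.229 0 -1;-1 0.536 -0.229 0 -1;-1 0.536 -0.229 0 -1;-1 0.536 -0.229 0 -1;-1 0.536 -0.229 0 -1;-1 0.536 -0.229 0 -1",
)

```text
time_s: 2.1
tool_pos: [0.4405, -0.0197, 0.2504]
eef_rot: [[-0.286, 0.958, -0.0], [0.958, 0.286, -0.0], [-0.0, -0.0, -1.0]]
contact_force: [0.1, 0.4, 0.8]
width: 1.0
gripper_force: 0.0
```

```bash
cat > mv.py <<'E'
import sys,numpy as np
from station import robot
# usage: x y z yawdeg(of tool x) -> normalized deltas from measured pose
x,y,z,yaw=map(float,sys.argv[1:5]);o=robot.get_obs();R=np.array(o['eef_rot'])
d=R.T@(np.array([x,y,z])-o['tool_pos'])/.4
cur=np.degrees(np.arctan2(R[1,0],R[0,0]));t=-((yaw-cur+180)%360-180)/45
print(np.round(d,3),round(t,3),'yaw',round(cur,2),np.round(o['joint_pos'],2))
E
python3 mv.py .546 .137 .2 153.6
```

```text
[0.3   0.365 0.126] -1.044 yaw 106.61 [ 0.68 -0.07 -0.69  1.84 -0.05  1.36  0.29]
```

Emit:
step_arm(
  deltas="-1 0.3 0.365 0.1 -1;-1 0.3 0.365 0.1 -1;-1 0.3 0.365 0.1 -1;-1 0.3 0.365 0.1 -1;-1 0.3 0.365 0.1 -1;-1 0.3 0.365 0.1 -1;-1 0.3 0.365 0.1 -1;-1 0.3 0.365 0.1 -1",
)

```text
time_s: 2.9
tool_pos: [0.5459, 0.1375, 0.2103]
eef_rot: [[-0.879, 0.476, -0.0], [0.476, 0.879, -0.0], [0.0, -0.001, -1.0]]
contact_force: [0.5, -0.2, 0.2]
width: 1.0
gripper_force: 0.0
```

```bash
python3 - <<'E'
from h import *
from station import robot
f=robot.grab_frame('wrist');pickle.dump(f,open('pics/w1.pkl','wb'));cv2.imwrite('pics/w1.png',f['frame'][...,::-1])
o=robot.get_obs();print(np.round(o['joint_pos'],2),o['tool_pos'],np.round(f['extrinsics'],3).tolist())
C=cloud(f);C[f['depth']<=.05]=np.nan;m=(C[...,2]>.097)&(C[...,2]<.115)&(np.hypot(C[...,0]-.546,C[...,1]-.137)<.04)
print(m.sum());P=C[m];print(rect(P),P.mean(0))
E
```

```text
[ 0.42  0.32 -0.9   1.61  0.26  1.33  0.56] [0.54584927 0.13768965 0.21044524] [[0.476, -0.84, -0.26, 0.474], [0.879, 0.455, 0.141, 0.178], [-0.0, -0.296, 0.955, 0.373], [0.0, 0.0, 0.0, 1.0]]
1258
(array([546.7, 138.8]), array([19.8, 28.2]), 62.0) [0.5457007  0.13942228 0.10354234]
```

View pics/w1.png

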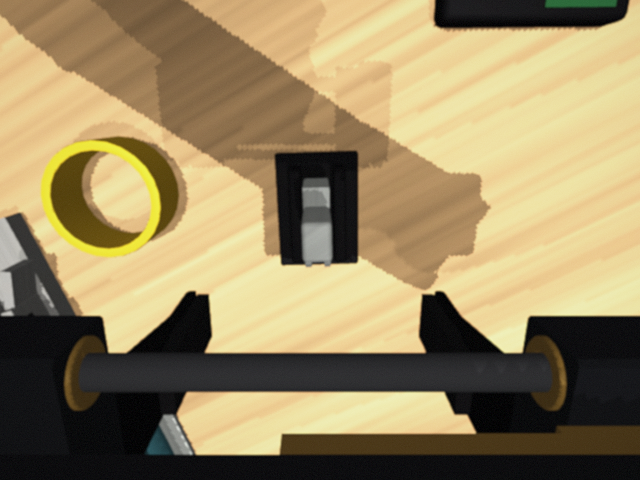

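The wrist view shows the hook in its stand at (318,220), centred between the fingers (midpoint about x=316). I go down and grip.

Emit:
step_arm(
  deltas="-1 0 0.001 0.2 -0.04;-1 0 0.001 0.3 -0.04;-1 0 0.001 0.383 -0.04;-1 0 0.001 0.383 -0.04;-1 0 0.001 0.383 -0.04;1 0 0.001 0.383 -0.04;1 0 0.001 0.383 -0.04;1 0 0.001 0.383 -0.04;1 0 0.001 0.383 -0.04;1 0 0.001 0.383 -0.04;1 0 0.001 0.383 -0.04;1 0 0.001 0.383 -0.04",
)

```text
time_s: 4.15
tool_pos: [0.5458, 0.1392, 0.0573]
eef_rot: [[-0.896, 0.444, 0.0], [0.444, 0.896, -0.0], [-0.0, -0.0, -1.0]]
contact_force: [-0.3, -0.7, 0.2]
width: 0.449
gripper_force: 0.0
```

Emit:
step_arm(
  deltas="1 0 0 0 0;1 0 0 -0.05 0;1 0 0 -0.1 0;1 0 0 -0.2 0;1 0 0 -0.3 0;1 0 0 -0.35 0;1 0 0 -0.35 0;1 0 0 -0.35 0",
)

```text
time_s: 4.95
tool_pos: [0.5453, 0.1389, 0.196]
eef_rot: [[-0.896, 0.444, -0.001], [0.444, 0.896, -0.001], [0.001, -0.001, -1.0]]
contact_force: [0.3, -1.0, -4.1]
width: 0.223
gripper_force: 30.0
```

```bash
python3 mv.py .40 -.12 .2 169.7; python3 mv.py .516 -.142 .2 169.7
```

```text
[ 0.038 -0.741 -0.009] -0.357 yaw 153.62 [ 0.42  0.34 -0.9   1.63  0.27  1.31  0.58]
[-0.246 -0.662 -0.009] -0.357 yaw 153.62 [ 0.42  0.34 -0.9   1.63  0.27  1.31  0.58]
```

```bash
python3 - <<'E'
from h import *
from station import robot
for n in('wrist','scene'):
    f=robot.grab_frame(n);pickle.dump(f,open(f'pics/{n}2.pkl','wb'))
    C=cloud(f);C[f['depth']<=.05]=np.nan
    im=f['frame'].astype(int);m=(im.min(2)>100)&(im.max(2)-im.min(2)<40)&(np.hypot(C[...,0]-.545,C[...,1]-.139)<.05)&(C[...,2]>.06)&(C[...,2]<.35)
    if m.sum():print(n,m.sum(),np.percentile(C[m],[1,50,99],axis=0))
    print(np.nanmin(C[...,2][(np.hypot(C[...,0]-.545,C[...,1]-.139)<.04)&(C[...,2]>.05)]))
    a=f['frame'][...,::-1]
    if n=='scene': a=cv2.resize(a[150:350,300:500],None,fx=3,fy=3)
    else: a=cv2.resize(a[120:420,120:520],(800,600))[:600,:600]
    cv2.imwrite(f'pics/{n}2.png',a)
a=cv2.imread('pics/wrist2.png');b=cv2.imread('pics/scene2.png')
cv2.imwrite('pics/both2.png',cv2.resize(np.hstack([a,b]),(800,400)))
E
```

```text
wrist 3461 [[0.51664547 0.13124831 0.16482661]
 [0.537258   0.14395091 0.2151284 ]
 [0.55151587 0.15747875 0.27793489]]
0.12034754298726053
scene 98 [[0.55990281 0.11288985 0.12972462]
 [0.57444922 0.12348341 0.13589394]
 [0.58327463 0.13493176 0.16813946]]
0.12091043683583247
```

View pics/both2.png

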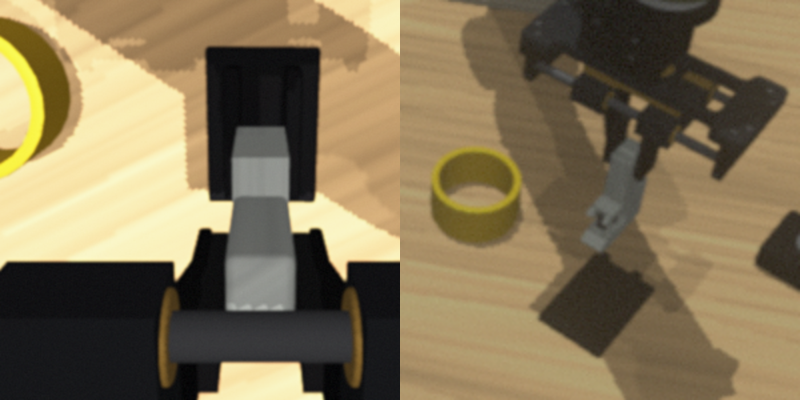

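The wrist picture (left half) shows the hook held between the pads at about (260,280). The scene picture shows it hanging near upright. I check height and tilt from the wrist depth along its middle column.

```bash
python3 - <<'E'
from h import *
f=pickle.load(open('pics/wrist2.pkl','rb'));C=cloud(f);t=np.array([.5453,.1389,.196]);a=np.radians(-26.4)
c=int(120+260*400/400*0.5+0) 
ex=np.array([np.cos(a),np.sin(a),0]);ey=np.array([-np.sin(a),np.cos(a),0])
D=C-t;X=D@ex*1000;Y=D@ey*1000;Z=D[...,2]*1000
for r in range(175,280,4):
    w=(np.abs(Y[r])<6)&(f['depth'][r]>.05)&(np.arange(640)>260)&(np.arange(640)<380)
    if w.sum(): print(r,w.sum(),np.round([np.median(X[r,w]),np.median(Z[r,w])],1),f['frame'][r,w].mean().round())
# edges in Y for hook's back face/lateral yaw
m=(Z>-30)&(Z<5)&(np.abs(X)<60)&(np.abs(Y)<30)&(f['depth']>.05)&(f['frame'].min(2)>60)
print(m.sum(),np.percentile(Y[m],[2,98]),np.percentile(X[m],[2,50,98]))
E
```

```text
175 15 [ -31.8 -188.1] 16.0
179 15 [ -28.5 -188. ] 19.0
183 15 [ -25.3 -187.8] 18.0
187 15 [ -22.  -187.8] 18.0
191 15 [ -18.6 -188.2] 19.0
195 15 [ -15.4 -187.8] 18.0
199 15 [ -12.1 -187.8] 18.0
203 15 [  -8.7 -188. ] 18.0
207 14 [  -5.3 -188. ] 18.0
211 15 [  -1.9 -187.8] 18.0
215 22 [-25.8 -73.8] 74.0
219 22 [-25.8 -64.8] 98.0
223 22 [-25.7 -56.5] 99.0
227 24 [-25.8 -48. ] 99.0
231 24 [-25.8 -40.5] 100.0
235 25 [-25.7 -33.6] 99.0
239 26 [-24.9 -29.9] 141.0
243 26 [-22.9 -29.9] 144.0
247 26 [-20.9 -29.9] 145.0
251 26 [-19.  -29.8] 145.0
255 25 [-17.  -29.9] 145.0
259 25 [-14.9 -30.3] 144.0
263 25 [-13. -30.] 145.0
267 25 [-11.8 -27.7] 115.0
271 25 [-11.8 -22.4] 96.0
275 27 [-11.8 -17.5] 96.0
279 27 [-11.8 -12.6] 96.0
2062 [-9.25161577 10.54641785] [-25.14389148 -11.87534843  -9.83806419]
```

The hook is upright but gripped about 27 mm too high, because the fingers were still closing when I lifted. I set it back in the stand and regrip it.

Emit:
step_arm(
  deltas="1 0 0 0.1 0;1 0 0 0.2 0;1 0 0 0.25 0;1 0 0 0.265 0;1 0 0 0.273 0;1 0 0 0.277 0;1 0 0 0.277 0;1 0 0 0.277 0",
)

```text
time_s: 5.85
tool_pos: [0.5463, 0.1393, 0.0874]
eef_rot: [[-0.896, 0.444, 0.001], [0.444, 0.896, 0.0], [-0.001, 0.001, -1.0]]
contact_force: [0.4, 0.5, -3.7]
width: 0.226
gripper_force: 30.0
```

Emit:
step_arm(
  deltas="-0.2 0 0 0 0;-0.2 0 0 0 0;-0.2 0 0 0 0;-0.2 0 0 0 0;-0.2 -0.003 0 0 0;-0.2 -0.005 0 0.03 0;-0.2 -0.005 0 0.067 0;-0.2 -0.005 0 0.067 0;-0.2 -0.005 0 0.067 0",
)

```text
time_s: 6.75
tool_pos: [0.547, 0.1384, 0.0589]
eef_rot: [[-0.896, 0.444, -0.002], [0.444, 0.896, -0.0], [0.001, -0.001, -1.0]]
contact_force: [-0.4, 0.7, -0.5]
width: 0.601
gripper_force: 0.0
```

Emit:
step_arm(
  deltas="1 0 0 0 0;1 0 0 0 0;1 0 0 0 0;1 0 0 0 0;1 0 0 0 0;1 0 0 0 0;1 0 0 0 0;1 0 0 0 0;1 0 0 0 0;1 0 0 0 0",
)

```text
time_s: 7.75
tool_pos: [0.5477, 0.1384, 0.0598]
eef_rot: [[-0.896, 0.444, 0.0], [0.444, 0.896, -0.0], [-0.0, 0.0, -1.0]]
contact_force: [-0.6, -0.8, 1.3]
width: 0.229
gripper_force: 30.0
```

Emit:
step_arm(
  deltas="1 0 0 -0.05 0;1 0 0 -0.1 0;1 0 0 -0.2 0;1 0 0 -0.3 0;1 0 0 -0.35 0;1 0 0 -0.35 0;1 0 0 -0.35 0",
)

```text
time_s: 8.45
tool_pos: [0.5471, 0.138, 0.1985]
eef_rot: [[-0.896, 0.444, -0.001], [0.444, 0.896, -0.001], [0.001, -0.001, -1.0]]
contact_force: [-0.2, -0.5, -3.7]
width: 0.227
gripper_force: 30.0
```

```bash
cat > hk.py <<'E'
from h import *
from station import robot
f=robot.grab_frame('wrist');o=robot.get_obs();t=np.array(o['tool_pos']);R=np.array(o['eef_rot'])
pickle.dump(f,open('pics/w_last.pkl','wb'))
C=cloud(f);D=(C-t)@R*1000;X=-D[...,0];Y=D[...,1];Z=-D[...,2]
ok=(f['depth']>.05)&(f['frame'].min(2)>50)&(np.abs(X)<40)&(np.abs(Y)<14)&(Z<5)&(Z>-55)
for n,lo,hi in(('foot back',-50,-20),('all',-55,5)):
    m=ok&(Z>lo)&(Z<hi);print(n,m.sum(),np.percentile(Y[m],[2,98]).round(1))
for r in range(195,290,6):
    w=ok[r]&(np.abs(Y[r]-1)<6)
    if w.sum()>5:print(r,np.round([np.median(X[r,w]),np.median(Z[r,w])],1))
E
python3 hk.py; python3 mv.py .40 -.122 .2 169.7
```

```text
foot back 722 [-8.6 10.5]
all 3233 [-8.8 10.7]
225 [-27.1 -45.2]
231 [-27.1 -34.4]
237 [-27.2 -24. ]
243 [-27.1 -15.2]
249 [-27.1  -6.8]
255 [-25.1  -5. ]
261 [-22.4  -5.2]
267 [-19.8  -5. ]
273 [-17.1  -5.2]
279 [-14.4  -5.1]
285 [-13.1  -1.8]
[ 0.04  -0.745 -0.004] -0.357 yaw 153.62 [ 0.42  0.34 -0.91  1.62  0.28  1.32  0.58]
```

```bash
python3 mv.py .428 -.126 .2 169.7
```

```text
[-0.027 -0.723 -0.004] -0.357 yaw 153.62 [ 0.42  0.34 -0.91  1.62  0.28  1.32  0.58]
```

Emit:
step_arm(
  deltas="1 -0.003 -0.08 0 -0.05;1 -0.008 -0.2 0 -0.1;1 -0.012 -0.3 0 -0.15;1 -0.016 -0.4 0 -0.2;1 -0.02 -0.5 0 -0.25;1 -0.023 -0.6 0 -0.3;1 -0.026 -0.67 0 -0.357;1 -0.027 -0.71 0 -0.357;1 -0.027 -0.723 0 -0.357;1 -0.027 -0.723 0 -0.357;1 -0.027 -0.723 0 -0.357",
)

```text
time_s: 9.6
tool_pos: [0.429, -0.1243, 0.1992]
eef_rot: [[-0.984, 0.178, -0.001], [0.178, 0.984, 0.001], [0.001, 0.001, -1.0]]
contact_force: [-0.6, 1.0, -3.1]
width: 0.23
gripper_force: 30.0
```

```bash
python3 hk.py|head -3; python3 - <<'E'
from h import *
from station import robot
o=robot.get_obs();print(np.round(o['tool_pos'],4),np.round(o['joint_pos'],2))
f=pickle.load(open('pics/w_last.pkl','rb'));cv2.imwrite('pics/w3.png',f['frame'][...,::-1])
C=cloud(f);C[f['depth']<.05]=np.nan;z=C[...,2]
a=np.radians(-10.3);O=np.array([.5167,-.1419]);E=np.array([[np.cos(a),-np.sin(a)],[np.sin(a),np.cos(a)]])
M=(C[...,:2]-O)@E*1000;x,y=M[...,0],M[...,1];near=(x>-120)&(x<80)&(np.abs(y)<45)
m=near&(z>.014)&(z<.026)
print('ledge',m.sum(),np.median(z[m]))
for lo in range(-100,80,15):
    s=m&(x>lo)&(x<lo+15)
    if s.sum()>50:print(lo,s.sum(),np.percentile(y[s],[1,99]).round(1),x[s].min().round(1))
m=near&(z>.045)&(z<.062)
for lo in range(-60,40,10):
    s=y[m&(x>lo)&(x<lo+10)]
    if len(s)>20:print('lug',lo,len(s),np.percentile(s[s<0],[2,98]).round(1) if (s<0).any() else '',np.percentile(s[s>0],[2,98]).round(1) if (s>0).any() else '')
E
```

```text
foot back 728 [-8.8 10.3]
all 3278 [-8.9 10.5]
225 [-27.4 -45.6]
[ 0.4291 -0.1242  0.1994] [ 0.98 -0.01 -0.78  1.9  -0.01  1.25  1.6 ]
ledge 2557 0.020079512966696522
-100 1366 [-28.7  30.4] -99.6
-85 630 [-29.   30.7] -85.0
-70 424 [-32.   33.6] -70.0
-55 100 [-23.8  25.2] -54.9
lug -60 317 [-32.9 -22.2] [23.8 34.7]
lug -50 291 [-28.9 -17.7] [21.5 30.9]
lug -40 125 [-24.6 -16.7] [21.6 26.5]
```

View pics/w3.png

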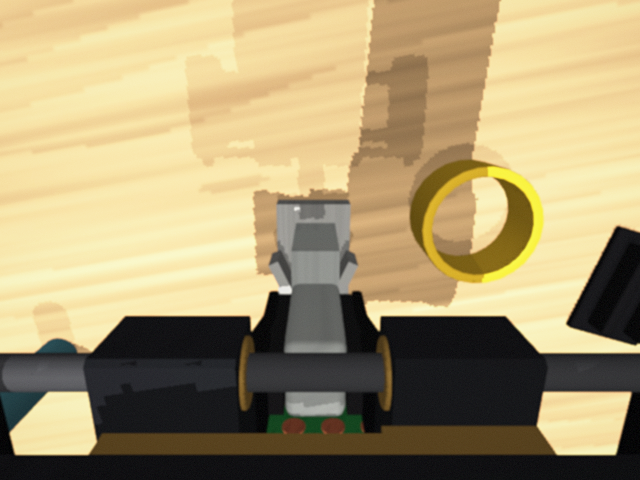

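The wrist view shows the hook over the clevis, centred between the flared guides at (280,270) and (350,270). The ledge front edge is at about row 205. I shift 1.7 mm sideways and 11 mm ahead, then lower to about 4 mm above the ledge.

Emit:
step_arm(
  deltas="1 -0.029 -0.004 0 0;1 -0.029 -0.004 0.08 0;1 -0.029 -0.004 0.16 0;1 -0.029 -0.004 0.23 0;1 -0.029 -0.004 0.28 0;1 -0.029 -0.004 0.3 0;1 -0.029 -0.004 0.31 0;1 -0.029 -0.004 0.31 0;1 -0.029 -0.004 0.31 0;1 -0.029 -0.004 0.31 0;1 -0.029 -0.004 0.31 0",
)

```text
time_s: 10.75
tool_pos: [0.4403, -0.1294, 0.0764]
eef_rot: [[-0.984, 0.179, 0.001], [0.179, 0.984, -0.001], [-0.001, -0.001, -1.0]]
contact_force: [-0.7, -0.6, -3.6]
width: 0.23
gripper_force: 30.0
```

```bash
cat > st.py <<'E'
import numpy as np
from station import robot
o=robot.get_obs();t=o['tool_pos'];a=np.radians(-10.3);d=np.array(t[:2])-[.5167,-.1419]
ex=np.array([np.cos(a),np.sin(a)]);ey=np.array([-ex[1],ex[0]]);F=np.array(o['contact_force'])
R=np.array(o['eef_rot'])
print('t',round(o['time_s'],2),'xm %.2f ym %.2f footz %.2f mm'%(d@ex*1e3,d@ey*1e3,t[2]*1e3-51.1),'Fx %.1f Fy %.1f Fz %.1f'%(F[:2]@ex,F[:2]@ey,F[2]),'yaw',np.degrees(np.arctan2(R[1,0],R[0,0])).round(2))
E
python3 st.py
```

```text
t 10.75 xm -77.38 ym -1.38 footz 25.26 mm Fx -0.6 Fy -0.7 Fz -3.6 yaw 169.69
```

Emit:
step_arm(
  deltas="1 0 0.001 0.0025 0;1 0 0.001 0.005 0;1 0 0.001 0.0075 0;1 0 0.001 0.0075 0;1 0 0.001 0.0075 0",
)

```text
time_s: 11.25
tool_pos: [0.44, -0.1288, 0.0727]
eef_rot: [[-0.984, 0.179, -0.0], [0.179, 0.984, 0.0], [0.0, 0.0, -1.0]]
contact_force: [-1.0, 0.1, -4.0]
width: 0.229
gripper_force: 30.0
```

```bash
python3 st.py; python3 - <<'E'
from h import *
from station import robot
f=robot.grab_frame('wrist');import os
C=cloud(f);C[f['depth']<.05]=np.nan;z=C[...,2]
a=np.radians(-10.3);O=np.array([.5167,-.1419]);E=np.array([[np.cos(a),-np.sin(a)],[np.sin(a),np.cos(a)]])
M=(C[...,:2]-O)@E*1000;x,y=M[...,0],M[...,1]
g=f['frame'].min(2)>50
h=g&(x>-112)&(x<-60)&(np.abs(y)<18)&(z>.035)&(z<.08)
for lo in(-110,-100,-92):
    s=h&(x>lo)&(x<lo+8)
    if s.sum()>20:print('hook',lo,s.sum(),np.percentile(y[s],[2,98]).round(2),np.median(z[s]).round(4))
m=(x>-100)&(x<-62)&(np.abs(y)<45)&(z>.012)&(z<.028)
print('ledge',m.sum(),np.percentile(y[m],[.5,99.5]).round(1),np.nanmedian(z[m]),x[m].min())
m=(x>-62)&(x<-40)&(np.abs(y)<45)&(z>.044)&(z<.06);s=y[m]
print('guides',np.percentile(s[s<0],[2,98]).round(1),np.percentile(s[s>0],[2,98]).round(1))
E
python3 st.py
```

```text
t 11.25 xm -77.83 ym -0.81 footz 21.59 mm Fx -1.0 Fy -0.1 Fz -4.0 yaw 169.7
hook -110 1258 [-9.51  9.7 ] 0.0581
hook -100 849 [-9.6   9.81] 0.0671
hook -92 810 [-13.14  14.77] 0.0728
ledge 4283 [-28.9  30.7] 0.020098552080396653 -99.71858992111595
guides [-31.2 -28.9] [28.4 31.2]
t 11.3 xm -77.76 ym -0.83 footz 21.65 mm Fx 0.5 Fy 0.1 Fz -3.2 yaw 169.7
```

Emit:
step_arm(
  deltas="1 0 0.0015 0.0015 0;1 0 0.0015 0.003 0;1 0 0.0015 0.003 0;1 0 0.0015 0.003 0",
)

```text
time_s: 11.7
tool_pos: [0.4402, -0.1281, 0.0718]
eef_rot: [[-0.984, 0.179, 0.0], [0.179, 0.984, -0.0], [-0.0, -0.0, -1.0]]
contact_force: [-2.8, 1.3, 3.8]
width: 0.23
gripper_force: 30.0
```

```bash
python3 st.py
```

```text
t 11.7 xm -77.70 ym -0.14 footz 20.69 mm Fx -3.0 Fy 0.8 Fz 3.8 yaw 169.7
```

Emit:
step_arm(
  deltas="1 0 0 -0.0015 0;1 0 0 -0.0015 0;1 0 0 -0.0015 0",
)

```text
time_s: 12.0
tool_pos: [0.44, -0.1283, 0.072]
eef_rot: [[-0.984, 0.179, -0.0], [0.179, 0.984, -0.0], [0.0, -0.0, -1.0]]
contact_force: [0.0, -0.4, -3.2]
width: 0.228
gripper_force: 30.0
```

```bash
python3 st.py; python3 - <<'E'
from h import *
f=pickle.load(open('pics/top0.pkl','rb'));C=cloud(f);C[f['depth']<.05]=np.nan;z=C[...,2]
a=np.radians(-10.3);O=np.array([.5167,-.1419]);E=np.array([[np.cos(a),-np.sin(a)],[np.sin(a),np.cos(a)]])
M=(C[...,:2]-O)@E*1000;x,y=M[...,0],M[...,1]
m=(np.abs(y)<8)&(x>-30)&(x<30)&(z>.035)&(z<.06);print(m.sum(),np.percentile(x[m],[2,50,98]),np.median(z[m]))
p=onplane(f,230+655/4.2,185+205/4.2,.048);print((p[:2]-O)@E*1000)
E
```

```text
t 12.0 xm -77.85 ym -0.31 footz 20.89 mm Fx 0.1 Fy -0.4 Fz -3.2 yaw 169.69
38 [-9.72217512 -4.86798231  1.83014754] 0.05058720383151438
[-5.38291433 -1.67447333]
```

Emit:
step_arm(
  deltas="1 -0.007 0 0 0;1 -0.014 0 0 0;1 -0.021 0 0 0;1 -0.028 0 0 0;1 -0.035 0 0 0;1 -0.042 0 0 0;1 -0.049 0 0 0;1 -0.055 0 0 0;1 -0.055 0 0 0",
)

```text
time_s: 12.9
tool_pos: [0.4621, -0.1321, 0.0722]
eef_rot: [[-0.984, 0.179, 0.0], [0.179, 0.984, 0.0], [-0.0, 0.0, -1.0]]
contact_force: [0.5, -0.1, -4.0]
width: 0.233
gripper_force: 30.0
```

```bash
python3 st.py
```

```text
t 12.9 xm -55.46 ym -0.16 footz 21.07 mm Fx 0.5 Fy -0.0 Fz -4.0 yaw 169.7
```

Emit:
step_arm(
  deltas="1 -0.005 0 0 0;1 -0.01 0 0 0;1 -0.015 0 0 0;1 -0.02 0 0 0;1 -0.025 0 0 0;1 -0.03 0 0 0;1 -0.034 0 0 0;1 -0.034 0 0 0",
)

```text
time_s: 13.7
tool_pos: [0.4754, -0.1346, 0.0721]
eef_rot: [[-0.984, 0.179, 0.0], [0.179, 0.984, 0.0], [-0.0, 0.0, -1.0]]
contact_force: [-0.7, -0.2, -3.2]
width: 0.232
gripper_force: 30.0
```

```bash
python3 st.py
```

```text
t 13.7 xm -41.96 ym -0.19 footz 21.04 mm Fx -0.6 Fy -0.3 Fz -3.2 yaw 169.7
```

Emit:
step_arm(
  deltas="1 -0.003 0 0 0;1 -0.006 0 0 0;1 -0.009 0 0 0;1 -0.012 0 0 0;1 -0.015 0 0 0;1 -0.015 0 0 0",
)

```text
time_s: 14.3
tool_pos: [0.4809, -0.1356, 0.0721]
eef_rot: [[-0.984, 0.179, -0.001], [0.179, 0.984, 0.0], [0.001, -0.0, -1.0]]
contact_force: [-1.8, -0.4, -2.6]
width: 0.228
gripper_force: 30.0
```

```bash
python3 st.py
```

```text
t 14.3 xm -36.40 ym -0.23 footz 20.95 mm Fx -1.7 Fy -0.7 Fz -2.6 yaw 169.7
```

Light contact with the latch is starting. I carry on in small steps.

Emit:
step_arm(
  deltas="1 -0.0025 0 0 0;1 -0.005 0 0 0;1 -0.0075 0 0 0;1 -0.01 0 0 0;1 -0.01 0 0 0",
)

```text
time_s: 14.8
tool_pos: [0.4848, -0.1363, 0.072]
eef_rot: [[-0.984, 0.179, -0.0], [0.179, 0.984, 0.0], [0.001, 0.0, -1.0]]
contact_force: [-3.1, 0.5, -2.2]
width: 0.23
gripper_force: 30.0
```

```bash
python3 st.py
```

```text
t 14.8 xm -32.35 ym -0.21 footz 20.89 mm Fx -3.1 Fy -0.1 Fz -2.2 yaw 169.7
```

Emit:
step_arm(
  deltas="1 -0.0025 0 0 0;1 -0.005 0 0 0;1 -0.0075 0 0 0;1 -0.01 0 0 0;1 -0.01 0 0 0",
)

```text
time_s: 15.3
tool_pos: [0.4878, -0.1369, 0.0719]
eef_rot: [[-0.984, 0.179, -0.003], [0.179, 0.984, 0.0], [0.003, -0.0, -1.0]]
contact_force: [-9.6, 2.1, 2.6]
width: 0.23
gripper_force: 30.0
```

```bash
python3 st.py
```

```text
t 15.3 xm -29.34 ym -0.27 footz 20.83 mm Fx -9.9 Fy 0.4 Fz 2.6 yaw 169.69
```

Emit:
step_arm(
  deltas="1 0.001 0 -0.001 0;1 0.001 0 -0.0015 0;1 0.001 0 -0.0015 0",
)

```text
time_s: 15.6
tool_pos: [0.488, -0.1369, 0.0724]
eef_rot: [[-0.984, 0.179, -0.001], [0.179, 0.984, 0.0], [0.001, 0.0, -1.0]]
contact_force: [-4.6, 0.9, -3.8]
width: 0.225
gripper_force: 30.0
```

```bash
python3 st.py;python3 - <<'E'
from h import *
from station import robot
f=robot.grab_frame('scene');cv2.imwrite('pics/s4.png',cv2.resize(f['frame'][200:300,200:330,::-1],None,fx=6,fy=6,interpolation=cv2.INTER_CUBIC))
E
```

```text
t 15.6 xm -29.09 ym -0.24 footz 21.34 mm Fx -4.7 Fy 0.1 Fz -3.8 yaw 169.69
```

View pics/s4.png

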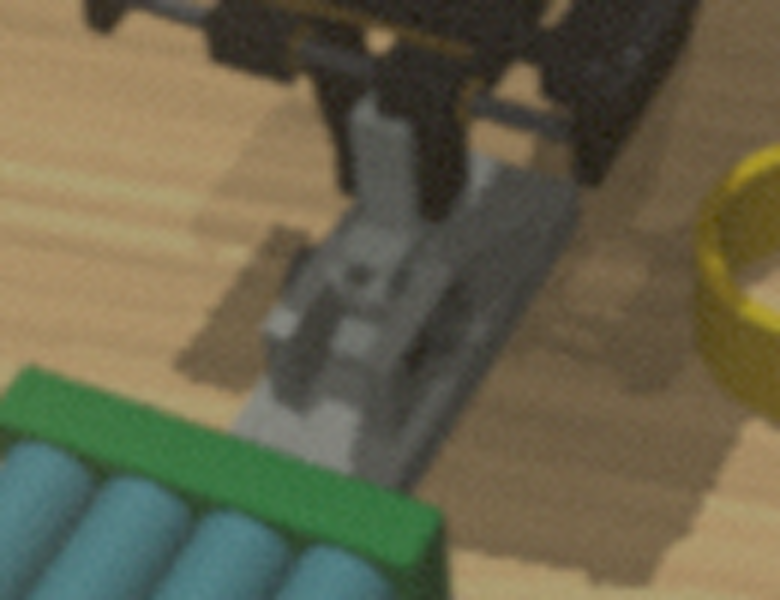

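The scene crop shows the hook upright between the lugs (around (360,260)), mouth up against the pin at about (350,330). After raising it slightly the push fell to 4.7 N and the ledge load is gone, so I go on at this height.

Emit:
step_arm(
  deltas="1 -0.0025 0 0 0;1 -0.005 0 0 0;1 -0.0075 0 0 0;1 -0.0075 0 0 0",
)

```text
time_s: 16.05
tool_pos: [0.4914, -0.1375, 0.0727]
eef_rot: [[-0.984, 0.179, -0.0], [0.179, 0.984, 0.0], [0.0, -0.0, -1.0]]
contact_force: [-4.7, 0.1, -2.5]
width: 0.232
gripper_force: 30.0
```

```bash
python3 st.py
```

```text
t 16.05 xm -25.68 ym -0.23 footz 21.56 mm Fx -4.7 Fy -0.8 Fz -2.5 yaw 169.7
```

Emit:
step_arm(
  deltas="1 -0.0025 0 0 0;1 -0.005 0 0 0;1 -0.0075 0 0 0;1 -0.01 0 0 0;1 -0.01 0 0 0",
)

```text
time_s: 16.55
tool_pos: [0.4956, -0.1383, 0.0729]
eef_rot: [[-0.984, 0.179, 0.0], [0.179, 0.984, -0.0], [-0.0, -0.0, -1.0]]
contact_force: [-4.6, 0.6, -1.0]
width: 0.223
gripper_force: 30.0
```

```bash
python3 st.py
```

```text
t 16.55 xm -21.36 ym -0.21 footz 21.78 mm Fx -4.6 Fy -0.2 Fz -1.0 yaw 169.7
```

Emit:
step_arm(
  deltas="1 -0.0025 0 0 0;1 -0.005 0 0 0;1 -0.0075 0 0 0;1 -0.01 0 0 0;1 -0.01 0 0 0",
)

```text
time_s: 17.05
tool_pos: [0.4998, -0.139, 0.0729]
eef_rot: [[-0.984, 0.179, 0.001], [0.179, 0.984, -0.0], [-0.001, 0.0, -1.0]]
contact_force: [-3.4, 0.6, -1.4]
width: 0.226
gripper_force: 30.0
```

```bash
python3 st.py
```

```text
t 17.05 xm -17.16 ym -0.22 footz 21.80 mm Fx -3.5 Fy -0.1 Fz -1.4 yaw 169.7
```

Emit:
step_arm(
  deltas="1 -0.0025 0 0 0;1 -0.005 0 0 0;1 -0.0075 0 0 0;1 -0.01 0 0 0;1 -0.01 0 0 0",
)

```text
time_s: 17.55
tool_pos: [0.5041, -0.1398, 0.0731]
eef_rot: [[-0.984, 0.179, 0.001], [0.179, 0.984, -0.0], [-0.002, 0.0, -1.0]]
contact_force: [-2.3, 0.6, 0.8]
width: 0.227
gripper_force: 30.0
```

```bash
python3 st.py
```

```text
t 17.55 xm -12.80 ym -0.19 footz 21.99 mm Fx -2.3 Fy 0.2 Fz 0.8 yaw 169.7
```

Emit:
step_arm(
  deltas="1 -0.0025 0 0 0;1 -0.005 0 0 0;1 -0.005 0 0 0",
)

```text
time_s: 17.85
tool_pos: [0.5058, -0.1402, 0.073]
eef_rot: [[-0.984, 0.179, 0.001], [0.179, 0.984, -0.0], [-0.001, -0.0, -1.0]]
contact_force: [0.4, 0.9, 1.2]
width: 0.229
gripper_force: 30.0
```

```bash
python3 st.py
```

```text
t 17.85 xm -11.01 ym -0.23 footz 21.88 mm Fx 0.2 Fy 0.9 Fz 1.2 yaw 169.7
```

Emit:
step_arm(
  deltas="1 -0.0025 0 0 0;1 -0.005 0 0 0;1 -0.005 0 0 0",
)

```text
time_s: 18.15
tool_pos: [0.5075, -0.1405, 0.0727]
eef_rot: [[-0.984, 0.179, 0.0], [0.179, 0.984, -0.0], [-0.0, 0.0, -1.0]]
contact_force: [-0.1, -0.2, -2.2]
width: 0.228
gripper_force: 30.0
```

```bash
python3 st.py
```

```text
t 18.15 xm -9.34 ym -0.24 footz 21.62 mm Fx -0.0 Fy -0.2 Fz -2.2 yaw 169.69
```

Emit:
step_arm(
  deltas="1 -0.002 0 0 0;1 -0.004 0 0 0;1 -0.004 0 0 0",
)

```text
time_s: 18.45
tool_pos: [0.5087, -0.1407, 0.0725]
eef_rot: [[-0.984, 0.179, -0.0], [0.179, 0.984, 0.0], [0.0, 0.0, -1.0]]
contact_force: [0.1, 0.7, -3.8]
width: 0.227
gripper_force: 30.0
```

```bash
python3 st.py
```

```text
t 18.45 xm -8.11 ym -0.22 footz 21.42 mm Fx -0.1 Fy 0.7 Fz -3.8 yaw 169.7
```

The forces have returned to free values, so the latch has probably snapped. I creep on to feel for home.

Emit:
step_arm(
  deltas="1 -0.002 0 0 0;1 -0.004 0 0 0;1 -0.004 0 0 0",
)

```text
time_s: 18.75
tool_pos: [0.5105, -0.141, 0.0727]
eef_rot: [[-0.984, 0.179, 0.0], [0.179, 0.984, -0.0], [-0.0, -0.0, -1.0]]
contact_force: [-0.8, -0.4, -2.9]
width: 0.229
gripper_force: 30.0
```

```bash
python3 st.py
```

```text
t 18.75 xm -6.29 ym -0.24 footz 21.64 mm Fx -0.7 Fy -0.6 Fz -2.9 yaw 169.7
```

Emit:
step_arm(
  deltas="1 -0.0015 0 0 0;1 -0.0025 0 0 0;1 -0.0025 0 0 0",
)

```text
time_s: 19.05
tool_pos: [0.5114, -0.1411, 0.0728]
eef_rot: [[-0.984, 0.179, 0.0], [0.179, 0.984, -0.0], [-0.0, -0.0, -1.0]]
contact_force: [-0.0, 0.4, -3.1]
width: 0.226
gripper_force: 30.0
```

```bash
python3 st.py
```

```text
t 19.05 xm -5.32 ym -0.20 footz 21.66 mm Fx -0.1 Fy 0.3 Fz -3.1 yaw 169.7
```

Emit:
step_arm(
  deltas="1 -0.0015 0 0 0;1 -0.0025 0 0 0;1 -0.0025 0 0 0",
)

```text
time_s: 19.35
tool_pos: [0.5123, -0.1414, 0.0727]
eef_rot: [[-0.984, 0.179, -0.0], [0.179, 0.984, -0.0], [0.0, -0.0, -1.0]]
contact_force: [-0.8, -0.1, -3.0]
width: 0.23
gripper_force: 30.0
```

```bash
python3 st.py
```

```text
t 19.35 xm -4.45 ym -0.27 footz 21.63 mm Fx -0.7 Fy -0.2 Fz -3.0 yaw 169.69
```

Emit:
step_arm(
  deltas="1 -0.0015 0 0 0;1 -0.0025 0 0 0;1 -0.0025 0 0 0",
)

```text
time_s: 19.65
tool_pos: [0.5125, -0.1414, 0.0726]
eef_rot: [[-0.984, 0.179, -0.002], [0.179, 0.984, 0.0], [0.002, -0.0, -1.0]]
contact_force: [-4.9, 1.0, 0.6]
width: 0.23
gripper_force: 30.0
```

```bash
python3 st.py
```

```text
t 19.65 xm -4.23 ym -0.25 footz 21.45 mm Fx -5.0 Fy 0.1 Fz 0.6 yaw 169.7
```

Home is felt at -4.4 (5 N). I back off 0.8 mm and draw up.

Emit:
step_arm(
  deltas="1 0.002 0 0 0;1 0.002 0 -0.002 0;1 0.002 0 -0.004 0;1 0.002 0 -0.006 0;1 0.002 0 -0.008 0;1 0.002 0 -0.008 0",
)

```text
time_s: 20.25
tool_pos: [0.5124, -0.1414, 0.076]
eef_rot: [[-0.984, 0.179, -0.0], [0.179, 0.984, -0.0], [0.0, -0.0, -1.0]]
contact_force: [-3.1, 0.6, -3.6]
width: 0.227
gripper_force: 30.0
```

```bash
python3 st.py
```

```text
t 20.25 xm -4.34 ym -0.24 footz 24.86 mm Fx -3.1 Fy 0.1 Fz -3.6 yaw 169.7
```

Emit:
step_arm(
  deltas="1 0.001 0 -0.0005 0;1 0.001 0 -0.001 0;1 0.001 0 -0.0015 0;1 0.001 0 -0.0015 0",
)

```text
time_s: 20.65
tool_pos: [0.5123, -0.1413, 0.0764]
eef_rot: [[-0.984, 0.179, 0.0], [0.179, 0.984, 0.0], [-0.0, 0.0, -1.0]]
contact_force: [0.1, 0.4, -6.5]
width: 0.224
gripper_force: 30.0
```

```bash
python3 st.py
```

```text
t 20.65 xm -4.48 ym -0.21 footz 25.34 mm Fx 0.1 Fy 0.4 Fz -6.5 yaw 169.7
```

Contact upward is about 3 N. I raise another 0.5 mm.

Emit:
step_arm(
  deltas="1 0 0 -0.0008 0;1 0 0 -0.0013 0;1 0 0 -0.0013 0;1 0 0 -0.0013 0",
)

```text
time_s: 21.05
tool_pos: [0.5122, -0.1413, 0.0767]
eef_rot: [[-0.984, 0.179, 0.0], [0.179, 0.984, 0.0], [-0.0, 0.0, -1.0]]
contact_force: [4.3, -0.6, -18.8]
width: 0.227
gripper_force: 30.0
```

```bash
python3 st.py
```

```text
t 21.05 xm -4.58 ym -0.24 footz 25.57 mm Fx 4.3 Fy 0.1 Fz -18.8 yaw 169.7
```

Emit:
step_arm(
  deltas="1 0 0 0.0003 0;1 0 0 0.0003 0;1 0 0 0.0003 0;1 0 0 0.0003 0",
)

```text
time_s: 21.45
tool_pos: [0.5121, -0.1413, 0.0767]
eef_rot: [[-0.984, 0.179, 0.0], [0.179, 0.984, 0.0], [-0.0, 0.0, -1.0]]
contact_force: [4.8, -1.0, -21.3]
width: 0.226
gripper_force: 30.0
```

```bash
python3 st.py
```

```text
t 21.45 xm -4.63 ym -0.22 footz 25.60 mm Fx 4.9 Fy -0.1 Fz -21.3 yaw 169.7
```

The proof pull held at about 15–17 N for over 0.4 s. I lower.

Emit:
step_arm(
  deltas="1 0 0 0.002 0;1 0 0 0.005 0;1 0 0 0.008 0;1 0 0 0.0105 0;1 0 0 0.0105 0",
)

```text
time_s: 21.95
tool_pos: [0.5123, -0.1413, 0.073]
eef_rot: [[-0.984, 0.179, 0.0], [0.179, 0.984, -0.0], [-0.0, -0.0, -1.0]]
contact_force: [-0.6, -0.5, -2.0]
width: 0.224
gripper_force: 30.0
```

```bash
python3 st.py
```

```text
t 21.95 xm -4.46 ym -0.24 footz 21.87 mm Fx -0.5 Fy -0.6 Fz -2.0 yaw 169.7
```

Emit:
step_arm(
  deltas="1 0 0 0.001 0;1 0 0 0.002 0;1 0 0 0.002 0;1 0 0 0.002 0",
)

```text
time_s: 22.35
tool_pos: [0.5123, -0.1413, 0.072]
eef_rot: [[-0.984, 0.179, 0.0], [0.179, 0.984, -0.0], [-0.0, -0.0, -1.0]]
contact_force: [-0.3, -0.1, -3.1]
width: 0.225
gripper_force: 30.0
```

```bash
python3 st.py
```

```text
t 22.35 xm -4.47 ym -0.21 footz 20.86 mm Fx -0.3 Fy -0.2 Fz -3.1 yaw 169.7
```

Emit:
step_arm(
  deltas="1 0 0 0.0007 0;1 0 0 0.0007 0;1 0 0 0.0007 0",
)

```text
time_s: 22.65
tool_pos: [0.5123, -0.1413, 0.0718]
eef_rot: [[-0.984, 0.179, 0.0], [0.179, 0.984, -0.0], [-0.0, -0.0, -1.0]]
contact_force: [-1.6, 0.0, -0.6]
width: 0.231
gripper_force: 30.0
```

```bash
python3 st.py
```

```text
t 22.65 xm -4.47 ym -0.22 footz 20.73 mm Fx -1.6 Fy -0.3 Fz -0.6 yaw 169.7
```

The ledge now carries most of the weight. I release and then withdraw upward.

Emit:
step_arm(
  deltas="-0.2 0 0 0 0;-0.2 0 0 0 0;-0.2 0 0 0 0;-0.2 0 0 0 0;-0.2 0 0 0 0;-0.2 0 0 0 0;-0.2 0 0 0 0",
)

```text
time_s: 23.35
tool_pos: [0.5122, -0.1413, 0.0717]
eef_rot: [[-0.984, 0.179, 0.0], [0.179, 0.984, -0.0], [-0.0, -0.0, -1.0]]
contact_force: [-1.1, 0.0, -0.9]
width: 0.595
gripper_force: 0.0
```

Emit:
step_arm(
  deltas="-0.2 0 0 -0.02 0;-0.2 0 0 -0.06 0;-0.2 0 0 -0.12 0;-0.2 0 0 -0.22 0;-0.2 0 0 -0.3 0;-0.2 0 0 -0.35 0;-0.2 0 0 -0.35 0;-0.2 0 0 -0.35 0",
)

```text
time_s: 24.15
tool_pos: [0.5123, -0.1413, 0.2125]
eef_rot: [[-0.984, 0.179, 0.001], [0.179, 0.984, -0.001], [-0.001, -0.001, -1.0]]
contact_force: [0.3, 0.2, 0.5]
width: 0.6
gripper_force: 0.0
```

```bash
python3 st.py; python3 - <<'E'
from h import *
from station import robot
f=robot.grab_frame('scene');g=robot.grab_frame('wrist')
a=cv2.resize(f['frame'][200:300,215:315,::-1],(400,400),interpolation=cv2.INTER_CUBIC)
b=cv2.resize(g['frame'][100:400,170:470,::-1],(400,400))
cv2.imwrite('pics/fin.png',np.hstack([a,b]))
C=cloud(g);C[g['depth']<.05]=np.nan;z=C[...,2]
al=np.radians(-10.3);O=np.array([.5167,-.1419]);E=np.array([[np.cos(al),-np.sin(al)],[np.sin(al),np.cos(al)]])
M=(C[...,:2]-O)@E*1000;x,y=M[...,0],M[...,1]
m=(np.abs(x)<40)&(np.abs(y)<20)&(z>.105)&(z<.13);print('top',m.sum(),np.percentile(x[m],[2,98]),np.percentile(y[m],[2,98]),np.percentile(z[m],[2,50,98]))
E
```

```text
t 24.15 xm -4.44 ym -0.16 footz 161.44 mm Fx 0.3 Fy 0.3 Fz 0.5 yaw 169.7
top 1399 [-17.7478981    8.56367191] [-8.80641102 10.29076658] [0.10702556 0.11578874 0.11745167]
```

View pics/fin.png

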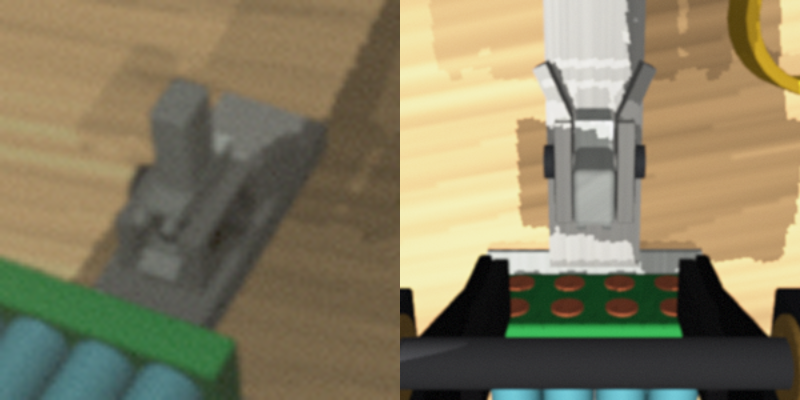

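The hook stands upright on the ledge between the lugs (left half (180,140), right half (595,180)). The gripper is clear, so I hand in.

```bash
python3 -c "
from station import robot
print(robot.sign_off())"
```

```text
the job is handed in; nothing more can be done
None
```

The job is handed in, with no verdict returned: the hook stands released and upright between the lugs with the pin home and the pull held. That pull reached about 15–18 N rather than 10, and the latch was judged shut by the force dropping away, since no camera could see it.

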